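Set the lathe to speed four and start it

ROBOT

A 6-joint arm with a two-finger parallel gripper is mounted at the origin on the work surface. World frame = base frame: x ahead of the robot, y to its left, z up, the work surface at z = 0. Lengths are in m, angles in rad, forces in N, time in s.
With the tool pointing down it reaches from about 0.25 to 0.775 m from the base axis. Payload 8.9 kg.
Tool frame: the origin (TCP) lies between the finger pads; the fingertips stand 17 mm ahead of it and the grasp point (between the pads) lies 2 mm behind it; z points along the fingers, x is the direction in which the jaws open and shut, and the axes are right-handed (so a half turn about z gives the same grasp; the last joint's range is limited). The gripper opens to 85 mm and grips with 20 to 120 N. Pads are 22 mm wide; open, the fingers measure 114 mm over their backs; the gripper's body (76 mm by 85 mm) begins 54 mm behind the grasp point. The pads swing forward as they close: fully open they stand 13 mm farther back than shut.
Start: joints at [-1.389, 0.291, -0.153, 1.127, 0, 1.431], TCP at [0.166, -0.498, 0.248] pointing down, gripper open.
Joint ranges: [-2.52, 2.52], [-0.91, 1.74], [-1.3, 1.37], [-1.96, 2.02], [-1.52, 1.47], [-3.14, 3.14]. Speed limits (rad/s): [2.22, 2.22, 2.79, 3.14, 3.14, 3.14].

INTERFACE

Orientations are given as a rotation vector (axis times angle).
In Python, from rig import read_state, read_camera, camera_model, close_job gives the robot as it stands.
- The arm moves only by the shell command python3 -m creep 'ROWS' [OPENING]. ROWS is text: rows parted by semicolons, each of 4 numbers parted by spaces: the shift along the tool's x, y, z in cm, then the turn about the tool's z in rad. A call has 1 to 20 rows; each row is the pose to reach, as a shift and turn from the pose commanded when the call began, along the tool's axes at that moment; what a row does not reach only later rows make up. A row lasts 1/8 s, in which the tool goes at most 62.5 mm and 10.7 degrees, less where a joint would pass 70% of its speed; a pose out of reach is approached as far as the arm can. A call with a gripper value outside its range is refused whole. OPENING is the gripper's target within -1 to 1 (shut at 1, half-way at 0, fully open at -1), set as the call begins (- or left out, the last holds). The fingers move at their own pace and stop on an object; the grip force is fixed at half the most. Time passes only in rows, so rows that repeat a pose let the fingers close. It gives the time, the measured TCP pose, the force and the opening at its end, in the units of the state.
- read_state(): the state, without advancing time (a new reading comes with each control period).
- read_camera(name): name is "scene" or "top" or "wrist"; returns the picture (384x512x3 uint8, red, green, blue); there is no depth.
- camera_model(name): a dict with "mtx" (3x3 intrinsics, pixels), "R" (3x3) and "t" (3): a world point X has camera coordinates R X + t. Camera axes: x right, y down, z forward; pixel columns grow to the right and rows downward; lengths in m; the calibration is good to about 2 mm. A picture is of the moment at which its call begins: read the wrist's pose just before it. camera_model takes no time and is no camera call; for the wrist camera it gives the pose at the moment of the call.
- close_job(): hands the job in, once; it reports no verdict.
The state is a dict: "t": time; "joints": joint angles; "dq": joint speeds; "tau": joint torques, N m; "position": TCP position; "orientation": TCP orientation; "contact_force": force on the tool from outside, world axes, zero at the start; "wrist_torque": the same for the moment, N m; "gripper_width": finger opening in m.
Only numpy, scipy, OpenCV 4.12 (cv2) and the standard library are available. Lean on these libraries where they do the work, as an engineer would, in place of code of your own. Each camera call takes 0.05 s, during which the arm holds its last target.

TASK

Start the wood lathe at its fourth speed: put a fingertip in the cut-out of the big round speed selector on the green console and push it round clockwise, click by click, until its pale line rests at the fourth step after the off mark (the mark with four dots), never letting it go on to the fifth step. Then press the small flat start button fully down and let it come up again. Do not press the domed stop button, and leave the turned piece on the console and the things lying beside it where they are.

Things in the scene. Friction and masses are not known exactly. Their poses are not given: they have to be found in the camera images.
- console: fixed green control box, 230 (x) x 350 (y) x 60 mm high, lying flat on the work surface; origin at the centre of its underside, z up, its flat top is at z = 60 mm. The selector sits on the top, its axis 60 mm from the middle towards +y; the two buttons are at the -y end.
- dial_center (a point): point on the selector's upright axis at the level of the console's top (local 0, 60, 60 mm). The selector is a black disc, 120 mm diameter, from 3 to 27 mm above the console's top (hub cap of 13 mm radius to 30 mm). An 80-degree pie-shaped cut-out, open upwards and outwards, goes right through it down to the console's top; a fingertip in it pushes on its upright radial faces.
- dial_notch (a point): point in the middle of the selector's cut-out, 44 mm from the turning axis, at the level of the console's top; it turns with the selector. The cut-out is 56 mm wide there.
- dial_line (a point): outer end of the pale index line on the selector's top, at the rim (60 mm from the axis, 27 mm above the console's top), just opposite the cut-out; it turns with the selector.
- dial (a joint): selector's angle in rad, growing clockwise from above. Seven spring detents: 0 = off (line along the console's +y, at a black bar), 0.524, 1.047, 1.571, 2.094 (fourth step, four dots), 2.618, 3.142; end stops beyond. Leaving one takes about 0.2 N m (5 N in the cut-out); past half-way it snaps into the next and stays. At the start it stands at 0, 0.524 or 1.047.
- start_top (a point): centre of the top of the start button: a flat black round button of 30 mm diameter in a flat steel collar of 46 mm diameter, on the console's -y end on the robot's side; its top stands 22 mm and the collar 12 mm above the console's top.
- start (a joint): how far the start button is pressed, in m: 0 = up, 0.006 = fully down (needs about 5 N); a spring brings it up again.
- stop_top (a point): top of the domed stop button: a black mushroom head of 44 mm diameter, its top 38 mm above the console's top, on the console's -y end on the far side, 85 mm from the start button. Not to be pressed.
- stop (a joint): how far the stop button is pressed, in m: 0 = up, 0.006 = fully down.
- finial: loose turned wooden finial, 28 mm diameter, 48 mm high, standing on the console's top near its far edge; origin at the centre of its underside. Leave it.
- gouge: loose turning gouge lying on the work surface on the console's +y side, wooden handle 150 mm long and 30 mm thick, steel shank, 292 mm in all along its x axis; origin under the handle's ferrule end. Leave it.
- blank: loose dark wood bowl blank, 100 mm diameter, 50 mm high, on the work surface on the console's -y side; origin at the centre of its underside. Leave it.
- centre: loose steel lathe centre standing on its flat end, 36 mm diameter, 58 mm high with a cone point, on the work surface on the console's -y side; origin at the centre of its underside. Leave it.

How it is judged:
By the outcome, as a careful person would: the job done as asked, in the order asked, and still so for the second after the job is handed in, with the robot touching nothing.
It also fails if it takes over 51 s, if anything falls off the work surface, if the arm or the gripper's body presses on something with over 40 N, if the wrist force passes 120 N, or if a joint passes its speed limit or range.

## Working session

There is one attempt and no reset: what is moved stays moved. The work goes in short steps, Python scripts to look and compute and a shell command to move; the robot and the scene stay as the last step left them, time stands still between calls to the robot, and variables do not carry over. Pictures are saved under pics/ and viewed, and the job is handed in when it is done.

```bash
mkdir -p pics; ls
python3 - <<'E'
from rig import *
import cv2,json
s=read_state();print(s)
for n in ("scene","top","wrist"):
    m=camera_model(n);print(n,m)
    cv2.imwrite(f"pics/{n}0.png",cv2.cvtColor(read_camera(n),cv2.COLOR_RGB2BGR))
E
```

```text
pics
{'t': 0.0, 'joints': array([-1.38927434e+00,  2.91267551e-01, -1.54132997e-01,  1.12670864e+00,
        1.25009559e-05,  1.43152556e+00]), 'dq': array([-0.00046081,  0.00036545, -0.0001786 , -0.00046586,  0.00032041,
       -0.00044497]), 'tau': array([ 9.11583811e-04, -5.37142396e+01,  3.31373048e+01,  1.59940158e-02,
       -1.63501818e-04,  1.43413610e-05]), 'position': array([ 0.16548722, -0.49779009,  0.24773642]), 'orientation': array([-2.54696812e+00,  1.83760480e+00,  1.47467986e-03]), 'contact_force': array([-0.45613609,  0.2591629 ,  0.39950554]), 'wrist_torque': array([ 0.08076703,  0.03208133, -0.04584527]), 'gripper_width': 0.08516173467912411}
scene {'mtx': array([[498.63839287,   0.        , 260.38891488],
       [  0.        , 498.63839287, 184.58220844],
       [  0.        ,   0.        ,   1.        ]]), 'R': array([[ 4.87638587e-03,  9.99977925e-01,  4.51345158e-03],
       [ 5.73636485e-01,  8.99758078e-04, -8.19109500e-01],
       [-8.19095479e-01,  6.58337450e-03, -5.73619435e-01]]), 't': array([-0.05244276, -0.28011828,  1.63768715])}
top {'mtx': array([[449.33316133,   0.        , 258.78312698],
       [  0.        , 449.33316133, 187.10789032],
       [  0.        ,   0.        ,   1.        ]]), 'R': array([[ 0.00541465, -0.99981351,  0.01853721],
       [-0.99410876, -0.00738865, -0.10813502],
       [ 0.10825182, -0.01784248, -0.99396337]]), 't': array([0.01744337, 0.61218979, 1.01022663])}
wrist {'mtx': array([[269.659509  ,   0.        , 254.03726842],
       [  0.        , 269.659509  , 191.04147045],
       [  0.        ,   0.        ,   1.        ]]), 'R': array([[ 3.15657595e-01, -9.48872959e-01, -6.25311608e-04],
       [-9.02684712e-01, -3.00495316e-01,  3.07998176e-01],
       [-2.92439044e-01, -9.66575042e-02, -9.51386742e-01]]), 't': array([-0.52524602, -0.03954512,  0.37839853])}
```

View pics/top0.png

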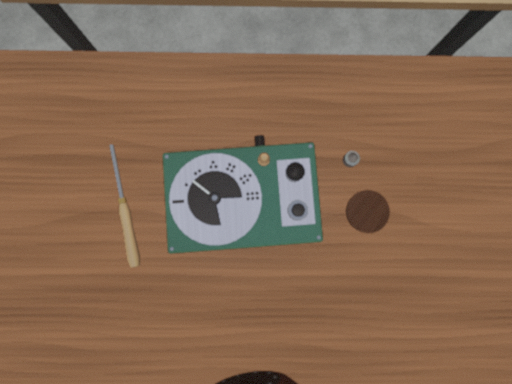

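View pics/scene0.png

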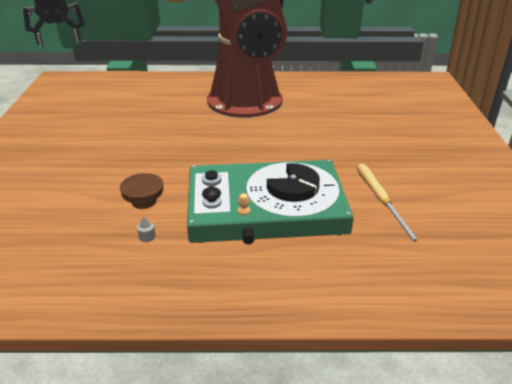

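View pics/wrist0.png

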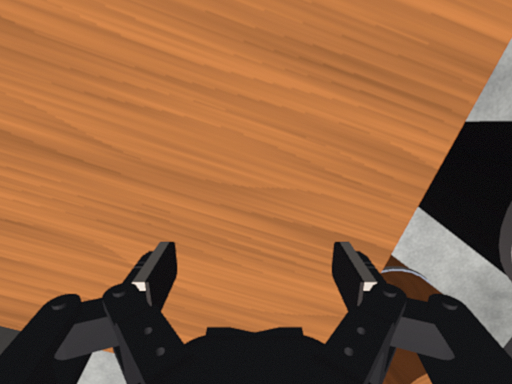

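The top view shows the console around (243,197), the selector hub at (215,198), start at (298,210), stop at (295,171) and the finial at (264,159). I'll zoom in and measure.

```bash
cat > h.py <<'E'
import numpy as np,cv2
from rig import *
def ray(m,uv,z):
    K,R,t=m["mtx"],m["R"],m["t"]
    c=-R.T@t; d=R.T@np.linalg.inv(K)@np.array([uv[0],uv[1],1.])
    return c+d*(z-c[2])/d[2]
def proj(m,X):
    p=m["mtx"]@(m["R"]@np.asarray(X,float)+m["t"]); return p[:2]/p[2]
E
python3 - <<'E'
from h import *
m=camera_model("top")
im=cv2.imread("pics/top0.png")
c=im[130:265,150:335]
cv2.imwrite("pics/top0z.png",cv2.resize(c,None,fx=4,fy=4,interpolation=cv2.INTER_CUBIC))
hsv=cv2.cvtColor(im,cv2.COLOR_BGR2HSV)
g=cv2.inRange(hsv,(65,80,40),(95,255,255)); 
cs=max(cv2.findContours(g,cv2.RETR_EXTERNAL,cv2.CHAIN_APPROX_NONE)[0],key=cv2.contourArea)
r=cv2.minAreaRect(cs);print(r)
for p in cv2.boxPoints(r): print(p,ray(m,p,.06))
w=cv2.inRange(hsv,(0,0,150),(180,60,255))
for q in cv2.findContours(w,cv2.RETR_EXTERNAL,cv2.CHAIN_APPROX_NONE)[0]:
    if cv2.contourArea(q)>300:
        e=cv2.fitEllipse(cv2.convexHull(q)); print("white",e,ray(m,e[0],.06), cv2.minAreaRect(q))
    elif cv2.contourArea(q)>1: print('small',cv2.boundingRect(q))
E
```

```text
((241.36541748046875, 197.12905883789062), (98.69290924072266, 152.55165100097656), 85.48600769042969)
[161.44249 153.93877] [0.68323945 0.24331207 0.06      ]
[313.52097 141.93257] [ 0.7141992  -0.10303965  0.06      ]
[321.28833 240.31935] [ 0.49035894 -0.11872335  0.06      ]
[169.20987 252.32555] [0.46213689 0.21978704 0.06      ]
white ((294.5641174316406, 191.29345703125), (45.62950134277344, 77.64155578613281), 175.85377502441406) [ 0.60020489 -0.05916013  0.06      ] ((295.5476989746094, 191.59619140625), (66.34803771972656, 33.37337875366211), 85.42607879638672)
white ((215.03427124023438, 198.77049255371094), (91.55757141113281, 92.72449493408203), 59.70574188232422) [0.58198973 0.12020763 0.06      ] ((215.0, 198.5), (91.0, 92.0), 90.0)
small (493, 38, 6, 6)
small (203, 36, 4, 3)
```

View pics/top0z.png

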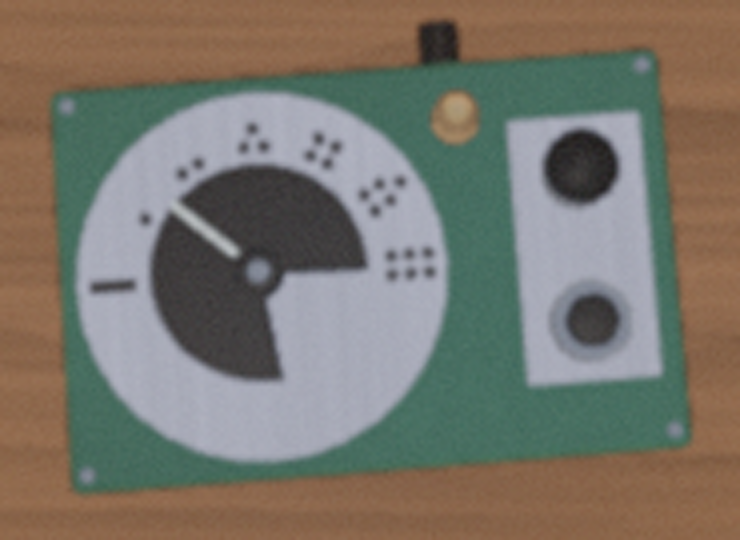

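Run:
```python
from h import *
m=camera_model("top")
P=lambda x,y,z:ray(m,(150+(x+.5)/4-.5,130+(y+.5)/4-.5),z)
scr=[P(66,105,.06),P(642,64,.06),P(675,429,.06),P(87,475,.06)]
S=np.array(scr)[:,:2];print(S.round(4)); c=S.mean(0);print("c",c)
yax=(S[0]+S[3]-S[1]-S[2]);yax/=np.linalg.norm(yax);xax=np.array([yax[1],-yax[0]])
print("y",yax,np.degrees(np.arctan2(-yax[0],yax[1])))
loc=lambda p:1000*np.array([(p[:2]-c)@xax,(p[:2]-c)@yax])
for n,a in dict(dial=(260,274.6,.06),hub=(258,271,.09),start=(592,320,.082),collar=(590.5,320.5,.072),stop=(581,166,.098),line=(172,204,.087),linein=(237,254,.087),bar=(112,286,.06),d1=(145,218,.06),d4=(323,150,.06),nc1=(365,268,.087),nc2=(282,378,.087),fin=(456,105,.108),finb=(455,130,.06)).items():
    p=P(*a);l=loc(p);q=l-[0,60];print(n,p.round(4),l.round(1),"dialang",np.degrees(np.arctan2(q[0],q[1])).round(1),np.hypot(*q).round(1))
```

```text
[[ 0.6789  0.2326]
 [ 0.7055 -0.0952]
 [ 0.498  -0.1123]
 [ 0.4708  0.2152]]
c [0.58830952 0.06009842]
y [-0.08181942  0.99664717] 4.693153637779164
dial [0.5831 0.1211 0.06  ] [-0.2 61.3] dialang -8.7 1.3
hub [0.5826 0.1199 0.09  ] [-0.8 60. ] dialang -88.1 0.8
start [ 0.5575 -0.0636  0.082 ] [ -40.9 -120.8] dialang -167.3 185.3
collar [ 0.5578 -0.0638  0.072 ] [ -40.6 -121. ] dialang -167.4 185.5
stop [ 0.6408 -0.0563  0.098 ] [  42.7 -120.3] dialang 166.7 185.3
line [0.6194 0.1679 0.087 ] [ 39.8 104.9] dialang 41.6 60.0
linein [0.5921 0.1317 0.087 ] [ 9.6 71.1] dialang 41.0 14.7
bar [0.5761 0.204  0.06  ] [ -0.4 144.4] dialang -0.3 84.4
d1 [0.6147 0.1864 0.06  ] [ 36.6 123.7] dialang 29.9 73.5
d4 [0.6543 0.0866 0.06  ] [67.9 21. ] dialang 119.9 78.3
nc1 [0.5849 0.0615 0.087 ] [-3.3  1.7] dialang -176.8 58.4
nc2 [0.5245 0.1061 0.087 ] [-59.9  51.1] dialang -98.5 60.5
fin [0.6722 0.0126 0.108 ] [ 79.7 -54.2] dialang 145.1 139.3
finb [0.6664 0.0117 0.06  ] [ 73.9 -54.6] dialang 147.2 136.3
```

Run:
```python
from h import *
im=cv2.cvtColor(read_camera("top"),cv2.COLOR_RGB2BGR);print(read_state()["t"])
cv2.imwrite("pics/top1z.png",cv2.resize(im[130:265,150:335],None,fx=4,fy=4,interpolation=cv2.INTER_CUBIC))
```

```text
0.2
```

View pics/top1z.png

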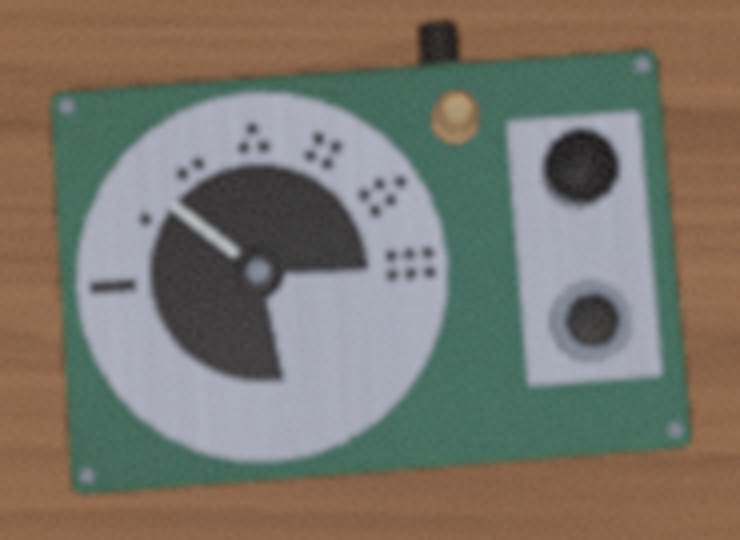

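Both top views agree: the console centre is at (0.588, 0.060) with yaw +4.7°. The dial centre comes out at (0.583, 0.120), and button spacing and radii match the given sizes. The line reads about 41–42°, past the one-dot mark and not on a detent, so I'll watch that. Next I'll work out the moves.

```bash
cat >> h.py <<'E'
from scipy.spatial.transform import Rotation as Ro
D=np.array([.583,.120]); YW=4.69
def plan(pts,base=None):
    """pts: (x,y,z,yawdeg) -> rows relative to base pose"""
    s=read_state(); p0=s["position"]; R=Ro.from_rotvec(s["orientation"]).as_matrix()
    yaw0=np.degrees(np.arctan2(R[1,0],R[0,0])); print("pos",p0.round(4),"yaw0",yaw0.round(1),"tilt z",R[:,2].round(3),"t",s["t"])
    for x,y,z,w in pts:
        d=R.T@(np.array([x,y,z])-p0)*100
        dw=(w-yaw0+180)%360-180
        print(d.round(2),"turn",round(np.radians(-dw),3))
def face(phi,rho=.038,gap=0.,z=.085):
    """finger flush to leading face when the line is at phi deg (gap behind it)"""
    f=np.radians(phi+220-YW)   # clockwise from world y
    e=np.array([np.sin(f),np.cos(f)]);t=np.array([np.cos(f),-np.sin(f)])
    p=D+rho*e-(.011+gap)*t
    return p[0],p[1],z,(90-np.degrees(f)+180)
def mid(phi,rho=.038,z=.2):
    f=np.radians(phi+180-YW);e=np.array([np.sin(f),np.cos(f)]);p=D+rho*e
    return p[0],p[1],z,(90-np.degrees(f)+180)
E
python3 - <<'E'
from h import *
plan([mid(42,z=.2)]);print(mid(42))
E
```

```text
pos [ 0.1655 -0.498   0.248 ] yaw0 -71.6 tilt z [-0.     0.001 -1.   ] t 0.2
[-43.34 -55.97   4.84] turn -2.17
(np.float64(0.5599671653607453), np.float64(0.08977602725516133), 0.2, np.float64(52.69))
```

```bash
python3 -m creep '-43.3 -56 0 -2.17;-43.3 -56 0 -2.17;-43.3 -56 0 -2.17;-43.3 -56 0 -2.17;-43.3 -56 0 -2.17;-43.3 -56 0 -2.17;-43.3 -56 0 -2.17;-43.3 -56 0 -2.17;-43.3 -56 0 -2.17;-43.3 -56 0 -2.17;-43.3 -56 0 -2.17;-43.3 -56 0 -2.17;-43.3 -56 4.8 -2.17;-43.3 -56 4.8 -2.17;-43.3 -56 4.8 -2.17;-43.3 -56 4.8 -2.17;-43.3 -56 4.8 -2.17' 1
python3 - <<'E'
from h import *
plan([mid(42,z=.086),mid(42,z=.12)]);print(read_state()["joints"].round(2),read_state()["gripper_width"])
cv2.imwrite("pics/w1.png",cv2.cvtColor(read_camera("wrist"),cv2.COLOR_RGB2BGR))
E
```

```text
t: 2.33
position: [0.561, 0.089, 0.2015]
orientation: [2.815, 1.394, 0.003]
contact_force: [0.5, 0.1, 0.3]
gripper_width: -0.0003
pos [0.561  0.089  0.2015] yaw0 52.7 tilt z [ 0.002  0.    -1.   ] t 2.325
[-0.02 -0.15 11.55] turn -0.0
[-0.02 -0.14  8.15] turn -0.0
[ 0.03  0.4  -0.12  1.05  0.    0.68] -0.0002908594311215546
```

View pics/w1.png

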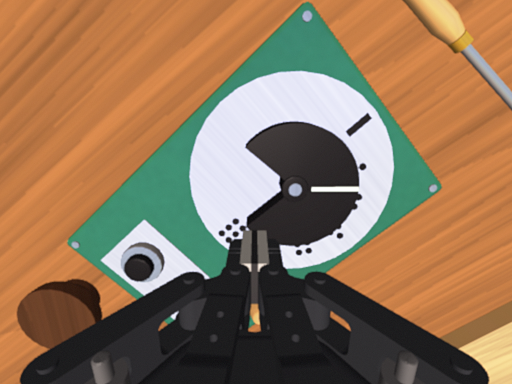

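The wrist view shows the hub at (295,189), the line end at (358,189), the cut-out opening to the lower left, and the shut fingers at (255,240). I'll cross-check with rays.

Run:
```python
from h import *
m=camera_model("wrist")
for z in(.06,.087,.184): print(z,proj(m,[.561,.089,z]).round(1))
h=ray(m,(295,189),.09);l=ray(m,(358.5,189),.087);b=ray(m,(359,125),.06)
for n,p in (("hub",h),("line",l),("bar",b)):
    q=p[:2]-D;print(n,p.round(4),np.degrees(np.arctan2(q[0],q[1]))+YW,np.hypot(*q))
q=(l-h);print(np.degrees(np.arctan2(q[0],q[1]))+YW)
for p in [(246,147),(249,221)]:
    q=ray(m,p,.087);r=q[:2]-h[:2];print(q.round(4),(np.degrees(np.arctan2(r[0],r[1]))+YW)%360,np.hypot(*r))
```

```text
0.06 [254.3 183.9]
0.087 [254.3 192.2]
0.184 [254.7 244. ]
hub [0.5804 0.1211 0.09  ] -63.33696333992626 0.002845709952598357
line [0.6171 0.1677 0.087 ] 40.262493838653334 0.058691207340321294
bar [0.575  0.2045 0.06  ] -0.7002871521934955 0.08488610879732685
42.93029097915191
[0.5231 0.1086 0.087 ] 262.3827776068375 0.05857222197267955
[0.5812 0.0672 0.087 ] 183.78446795632058 0.053913977214260986
```

```bash
python3 -m creep '0 -0.1 3 0;0 -0.1 6 0;0 -0.1 8 0;0 -0.1 9.5 0;0 -0.1 10.5 0;0 -0.1 11.4 0;0 -0.1 11.4 0;0 -0.1 11.4 0'
python3 - <<'E'
from h import *
plan([face(a) for a in (38,42,46,50,54,58,62,66,70)])
E
```

```text
t: 3.38
position: [0.56, 0.0899, 0.0868]
orientation: [2.815, 1.395, 0.001]
contact_force: [-0.1, -0.7, 0.1]
gripper_width: 0.0002
pos [0.56   0.0899 0.0868] yaw0 52.7 tilt z [ 0.001  0.    -1.   ] t 3.375
[ 0.07 -1.34  0.18] turn 0.629
[ 0.17 -1.59  0.18] turn 0.699
[ 0.29 -1.84  0.18] turn 0.768
[ 0.43 -2.08  0.18] turn 0.838
[ 0.58 -2.31  0.18] turn 0.908
[ 0.75 -2.53  0.18] turn 0.978
[ 0.94 -2.74  0.18] turn 1.048
[ 1.13 -2.93  0.18] turn 1.117
[ 1.35 -3.11  0.18] turn 1.187
```

```bash
python3 -m creep '0 -0.3 0.1 0.16;0 -0.6 0.1 0.32;0 -0.9 0.1 0.48;0.1 -1.3 0.1 0.63;0.15 -1.5 0.1 0.69;0.2 -1.7 0.1 0.73;0.3 -1.85 0.1 0.77;0.36 -1.96 0.1 0.8;0.43 -2.08 0.1 0.84;0.43 -2.08 0.1 0.84;0.43 -2.08 0.1 0.84'
cat > look.py <<'E'
from h import *
import sys
n=sys.argv[1]
im=cv2.cvtColor(read_camera("top"),cv2.COLOR_RGB2BGR)
a=cv2.resize(im[130:265,150:335],None,fx=4,fy=4,interpolation=cv2.INTER_CUBIC)
cv2.imwrite(f"pics/{n}t.png",a)
w=cv2.cvtColor(read_camera("wrist"),cv2.COLOR_RGB2BGR)
cv2.imwrite(f"pics/{n}w.png",w)
E
python3 look.py a
```

```text
t: 4.75
position: [0.546, 0.1061, 0.0855]
orientation: [-3.139, -0.127, -0.001]
contact_force: [0.4, -0.9, 1.3]
gripper_width: -0.0002
```

View pics/at.png

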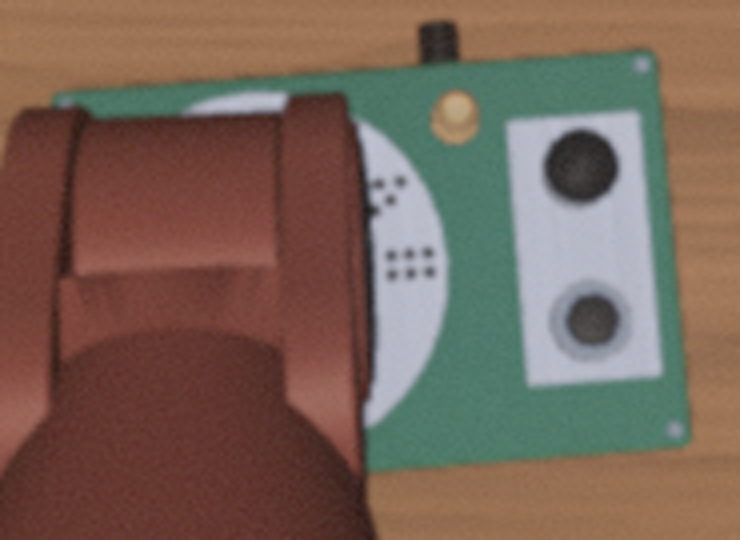

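View pics/aw.png

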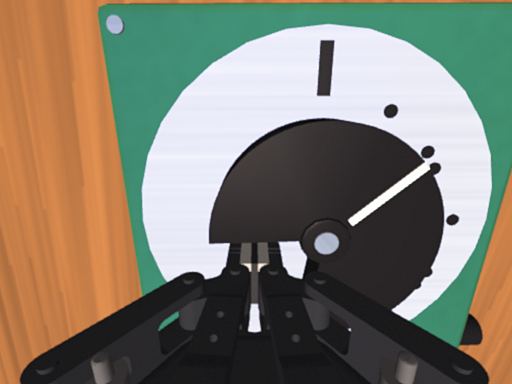

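The wrist view shows the hub at (326,243) and the line end at (428,166), pointing at the two-dot mark, so it clicked into step 2.

```bash
cat >> h.py <<'E'
def ang(hub,end):
    m=camera_model("wrist");h=ray(m,hub,.09);l=ray(m,end,.087);q=l-h;q2=l[:2]-D
    print("line angle",(np.degrees(np.arctan2(q[0],q[1]))+YW).round(1),(np.degrees(np.arctan2(*q2))+YW).round(1),np.hypot(*q[:2]).round(4),"hub",h.round(4))
E
python3 - <<'E'
from h import *
ang((326,243),(428,166))
plan([face(a) for a in (55,60,65,70,75,78,82)])
E
```

```text
line angle 49.6 47.0 0.0591 hub [0.5807 0.1214 0.09  ]
pos [0.5459 0.1061 0.0854] yaw0 4.6 tilt z [ 0.  0. -1.] t 4.85
[-0.07 -0.32  0.04] turn 0.086
[-0.12 -0.66  0.04] turn 0.173
[-0.14 -1.01  0.04] turn 0.261
[-0.14 -1.35  0.04] turn 0.348
[-0.1  -1.69  0.04] turn 0.435
[-0.06 -1.9   0.04] turn 0.487
[ 0.   -2.17  0.04] turn 0.557
```

By rays the line is at about 49.5°, so the apparent alignment was parallax. The finger is just carrying it, and I'll push on in small steps.

```bash
python3 -m creep '-0.03 -0.16 0 0.043;-0.07 -0.32 0 0.086;-0.07 -0.32 0 0.086;-0.07 -0.32 0 0.086'
python3 look.py b
```

```text
t: 5.35
position: [0.5448, 0.1092, 0.0853]
orientation: [-3.141, 0.008, 0.0]
contact_force: [-0.2, -0.3, 0.5]
gripper_width: 0.0003
```

View pics/bw.png

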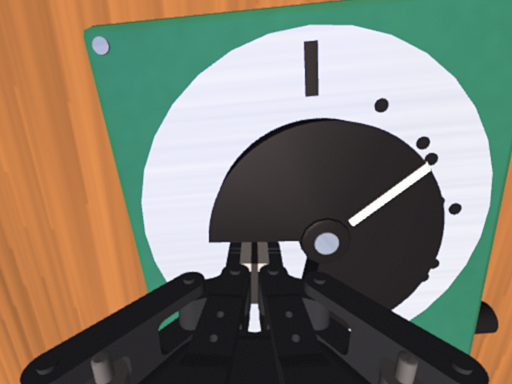

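```bash
python3 -m creep '-0.03 -0.17 0 0.043;-0.06 -0.34 0 0.087;-0.08 -0.5 0 0.13;-0.08 -0.68 0 0.175;-0.08 -0.68 0 0.175;-0.08 -0.68 0 0.175'
python3 look.py c; python3 -c "
from h import *
print(read_state()['contact_force'])
plan([face(a) for a in (55,60,65,70,75,78,82)])"
```

```text
t: 6.2
position: [0.5434, 0.1142, 0.0852]
orientation: [3.125, -0.284, -0.001]
contact_force: [-2.7, -8.8, 2.2]
gripper_width: 0.0002
[-2.29822517 -7.84117489  2.70201455]
pos [0.5434 0.1142 0.0852] yaw0 -10.4 tilt z [-0.001 -0.003 -1.   ] t 6.3
[0.24 0.47 0.02] turn -0.176
[0.1  0.15 0.02] turn -0.089
[-0.01 -0.18  0.02] turn -0.002
[-0.09 -0.51  0.02] turn 0.086
[-0.15 -0.85  0.02] turn 0.173
[-0.16 -1.06  0.02] turn 0.225
[-0.17 -1.34  0.02] turn 0.295
```

View pics/cw.png

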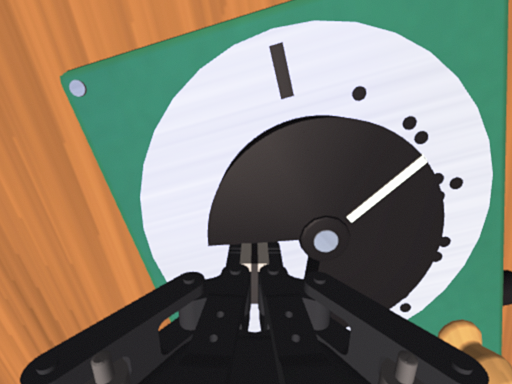

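```bash
python3 -c "
from h import *
ang((326,241),(425,158))"
python3 -m creep '-0.04 -0.18 0 0.04;-0.08 -0.35 0 0.086;-0.11 -0.52 0 0.13;-0.14 -0.7 0 0.173;-0.14 -0.7 0 0.173;-0.14 -0.7 0 0.173'
python3 look.py d; python3 -c "
from h import *
print(read_state()['contact_force'])
plan([face(a) for a in (70,75,78,82)])"
```

```text
line angle 61.3 59.2 0.0592 hub [0.5813 0.1214 0.09  ]
t: 7.05
position: [0.5435, 0.1229, 0.0852]
orientation: [3.092, -0.552, -0.001]
contact_force: [-2.1, -1.4, 2.4]
gripper_width: -0.0002
[-3.50875185 -2.18508314  1.90893874]
pos [0.5436 0.1229 0.0852] yaw0 -20.2 tilt z [-0.001 -0.    -1.   ] t 7.15
[0.11 0.33 0.02] turn -0.086
[-0.   -0.    0.02] turn 0.001
[-0.05 -0.2   0.02] turn 0.053
[-0.11 -0.47  0.02] turn 0.123
```

View pics/dw.png

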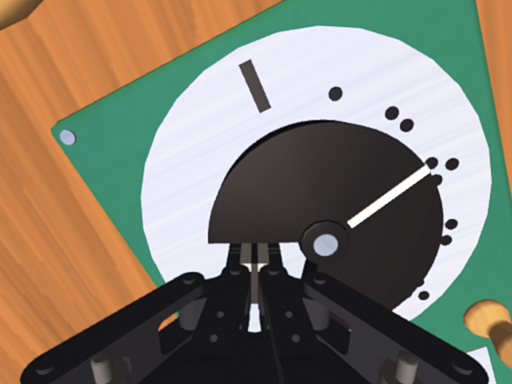

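```bash
python3 -c "
from h import *
ang((325,244),(429,167))"
python3 -m creep '-0.03 -0.15 0 0.04;-0.06 -0.3 0 0.08;-0.06 -0.3 0 0.08;-0.06 -0.3 0 0.08'
python3 look.py e; python3 -c "
from h import *
print(read_state()['contact_force'])
plan([face(a) for a in (82,86,90,94,98,102,105)])"
```

```text
line angle 75.0 72.6 0.0598 hub [0.5813 0.122  0.09  ]
t: 7.65
position: [0.5447, 0.1262, 0.0854]
orientation: [-3.068, 0.675, -0.001]
contact_force: [-0.8, 0.5, -0.2]
gripper_width: -0.0001
[-0.61322617 -1.22103991 -0.34788386]
pos [0.5447 0.1261 0.0854] yaw0 -24.8 tilt z [ 0.001  0.    -1.   ] t 7.75
[-0.11 -0.12  0.04] turn 0.043
[-0.17 -0.39  0.04] turn 0.113
[-0.2  -0.66  0.04] turn 0.183
[-0.22 -0.94  0.04] turn 0.253
[-0.22 -1.21  0.04] turn 0.323
[-0.2  -1.49  0.04] turn 0.392
[-0.17 -1.69  0.04] turn 0.445
```

View pics/ew.png

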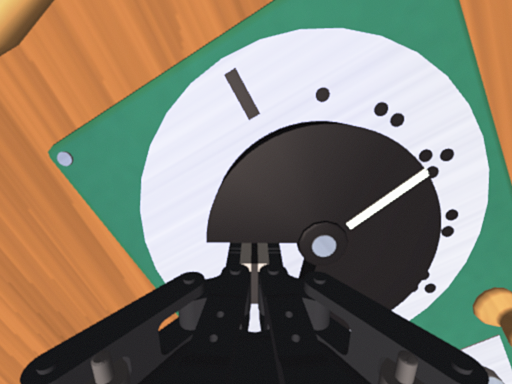

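```bash
python3 -c "
from h import *
ang((323,245),(428,173))"
python3 -m creep '-0.06 -0.06 0 0.02;-0.11 -0.2 0 0.065;-0.15 -0.36 0 0.11;-0.18 -0.5 0 0.15;-0.2 -0.66 0 0.183;-0.2 -0.66 0 0.183;-0.2 -0.66 0 0.183'
python3 look.py f; python3 -c "
from h import *
print(read_state()['contact_force'])
plan([face(a) for a in (90,94,98,102,105,108)])"
```

```text
line angle 82.0 79.6 0.0593 hub [0.5812 0.122  0.09  ]
t: 8.62
position: [0.5453, 0.1328, 0.0853]
orientation: [-2.993, 0.953, 0.0]
contact_force: [-0.7, 0.2, 0.3]
gripper_width: -0.0
[-0.27370587  0.032137   -0.59755998]
pos [0.5453 0.1328 0.0853] yaw0 -35.3 tilt z [ 0.  0. -1.] t 8.725
[ 0.02 -0.03  0.03] turn -0.0
[-0.05 -0.3   0.03] turn 0.069
[-0.1  -0.57  0.03] turn 0.139
[-0.13 -0.84  0.03] turn 0.209
[-0.14 -1.05  0.03] turn 0.261
[-0.14 -1.26  0.03] turn 0.314
```

View pics/fw.png

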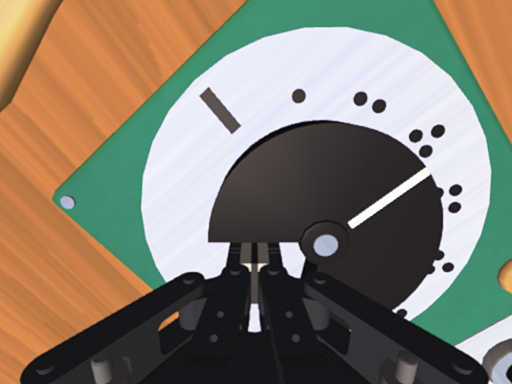

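```bash
python3 -c "
from h import *
ang((325,244),(429,170))"
python3 -m creep '-0.03 -0.15 0 0.035;-0.06 -0.3 0 0.07;-0.09 -0.44 0 0.105;-0.1 -0.57 0 0.139;-0.12 -0.7 0 0.174;-0.13 -0.84 0 0.209;-0.14 -0.95 0 0.235;-0.14 -1.05 0 0.261;-0.14 -1.05 0 0.261;-0.14 -1.05 0 0.261'
python3 look.py g; python3 -c "
from h import *
print(read_state()['contact_force'])
plan([face(a) for a in (105,108,110,112,115,118)])"
```

```text
line angle 91.3 89.1 0.0592 hub [0.5817 0.1221 0.09  ]
t: 9.98
position: [0.5499, 0.142, 0.0852]
orientation: [2.843, -1.335, -0.001]
contact_force: [-4.2, -2.8, 3.4]
gripper_width: 0.0001
[-4.54264452 -3.56486422  3.12795328]
pos [0.5499 0.142  0.0852] yaw0 -50.3 tilt z [-0.001 -0.    -1.   ] t 10.075
[ 0.01 -0.04  0.02] turn 0.0
[-0.04 -0.24  0.02] turn 0.052
[-0.07 -0.37  0.02] turn 0.087
[-0.1  -0.51  0.02] turn 0.122
[-0.12 -0.72  0.02] turn 0.175
[-0.14 -0.92  0.02] turn 0.227
```

View pics/gw.png

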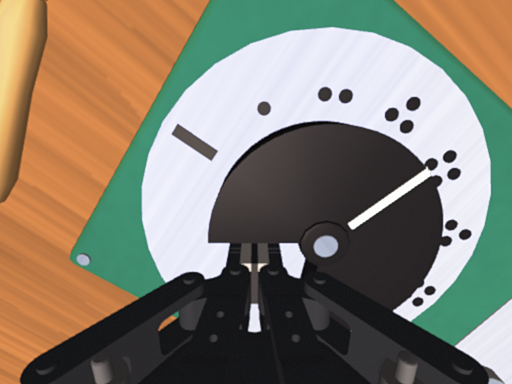

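Near the ridge at about 105°. I'll ease on in small steps to about 110°.

```bash
python3 -m creep '-0.02 -0.1 0 0.025;-0.04 -0.21 0 0.052;-0.07 -0.34 0 0.087;-0.07 -0.34 0 0.087;-0.07 -0.34 0 0.087;-0.07 -0.34 0 0.087'
python3 look.py i; python3 -c "
from h import *
print(read_state()['contact_force'])
plan([face(a) for a in (112,115,118,120)])"
```

```text
t: 10.82
position: [0.5528, 0.145, 0.0854]
orientation: [-2.783, 1.457, -0.001]
contact_force: [-1.3, -0.4, -0.7]
gripper_width: -0.0001
[-0.39303304 -0.63103907  0.32529996]
pos [0.5527 0.145  0.0854] yaw0 -55.3 tilt z [ 0.  0. -1.] t 10.925
[-0.06 -0.11  0.04] turn 0.035
[-0.1  -0.31  0.04] turn 0.088
[-0.14 -0.51  0.04] turn 0.14
[-0.15 -0.65  0.04] turn 0.175
```

View pics/iw.png

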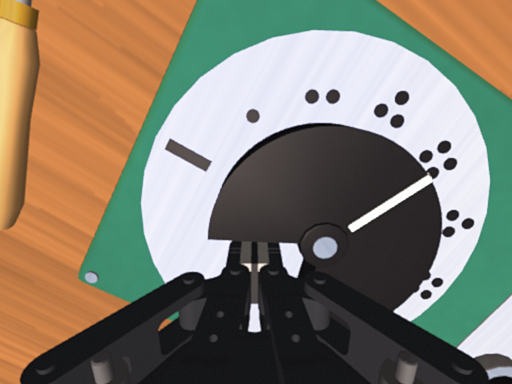

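Force is zero and the face has swung slightly ahead of the finger. I'll wait and see whether it settles at 120° by itself.

```bash
python3 -m creep '0 0 0 0;0 0 0 0;0 0 0 0;0 0 0 0;0 0 0 0;0 0 0 0;0 0 0 0;0 0 0 0'
python3 look.py j; python3 -c "
from h import *
ang((325,246),(430,176))"
```

```text
t: 11.92
position: [0.5524, 0.1449, 0.0853]
orientation: [2.783, -1.458, -0.0]
contact_force: [0.3, -0.5, -0.2]
gripper_width: -0.0002
line angle 113.2 111.7 0.0588 hub [0.5823 0.1218 0.09  ]
```

View pics/jw.png

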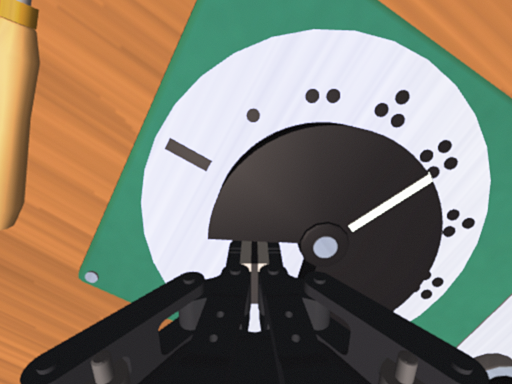

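Friction holds it at about 112–113°, short of the 120° centre. I'll push it gently the rest of the way.

```bash
python3 -m creep '-0.04 -0.12 0 0.035;-0.07 -0.22 0 0.065;-0.1 -0.31 0 0.09;-0.12 -0.42 0 0.115;-0.14 -0.51 0 0.14;-0.14 -0.51 0 0.14;-0.14 -0.51 0 0.14;-0.14 -0.51 0 0.14'
python3 look.py k; python3 -c "
from h import *
print(read_state()['contact_force'])
plan([face(a) for a in (118,120,122)])"
```

```text
t: 13.02
position: [0.5558, 0.1489, 0.0853]
orientation: [2.674, -1.649, -0.0]
contact_force: [-0.4, -0.1, -1.0]
gripper_width: -0.0
[-0.38371734  0.01635105  0.34369633]
pos [0.5558 0.149  0.0853] yaw0 -63.3 tilt z [-0.  0. -1.] t 13.125
[ 0.01 -0.03  0.03] turn 0.0
[-0.03 -0.16  0.03] turn 0.035
[-0.06 -0.3   0.03] turn 0.07
```

View pics/kw.png

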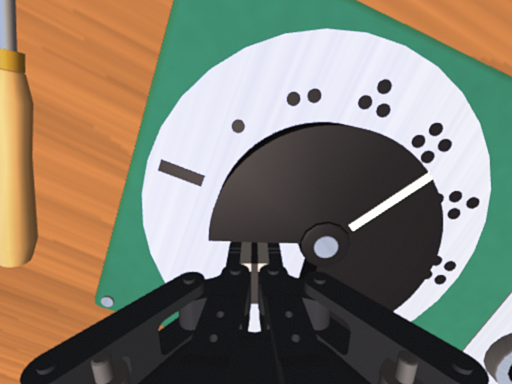

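```bash
python3 -c "
from h import *
ang((326,246),(431,176))"
python3 -m creep '0 0.4 0 0;0 0.8 0 0;0 0.8 -3 0;0 0.8 -6 0;0 0.8 -9 0;0 0.8 -9 0;0 0.8 -9 0'
python3 -c "
from h import *
plan([(.5575,-.0635,.14,-60),(.5575,-.0635,.17,-60)])"
```

```text
line angle 121.2 120.1 0.0588 hub [0.5825 0.1214 0.09  ]
t: 14.0
position: [0.5482, 0.1452, 0.1747]
orientation: [2.674, -1.649, -0.001]
contact_force: [-0.1, 0.2, -0.2]
gripper_width: 0.0001
pos [0.5482 0.1452 0.1747] yaw0 -63.3 tilt z [-0.001 -0.    -1.   ] t 14.0
[19.07  8.54  3.47] turn -0.058
[19.07  8.54  0.47] turn -0.058
```

```bash
python3 -m creep '4.8 2.1 0 0;9.6 4.3 0 0;14 6.4 0 0;17.5 7.8 0 0;19 8.5 0 0;19 8.5 0 0;19 8.5 0 0'
python3 look.py l; python3 -c "
from h import *
plan([(.5575,-.0635,.104,-63.3),(.5575,-.0635,.092,-63.3)])
m=camera_model('wrist')
for z in (.082,.072): print(proj(m,[.5575,-.0636,z]))"
```

```text
t: 14.88
position: [0.5577, -0.0614, 0.1749]
orientation: [-2.675, 1.647, 0.002]
contact_force: [0.7, -0.1, -0.2]
gripper_width: -0.0001
pos [ 0.5579 -0.0612  0.1752] yaw0 -63.2 tilt z [-0.  0. -1.] t 14.975
[0.19 0.14 7.12] turn 0.001
[0.19 0.14 8.32] turn 0.001
[255.36759102 202.15017489]
[255.31261527 198.26065301]
```

View pics/lt.png

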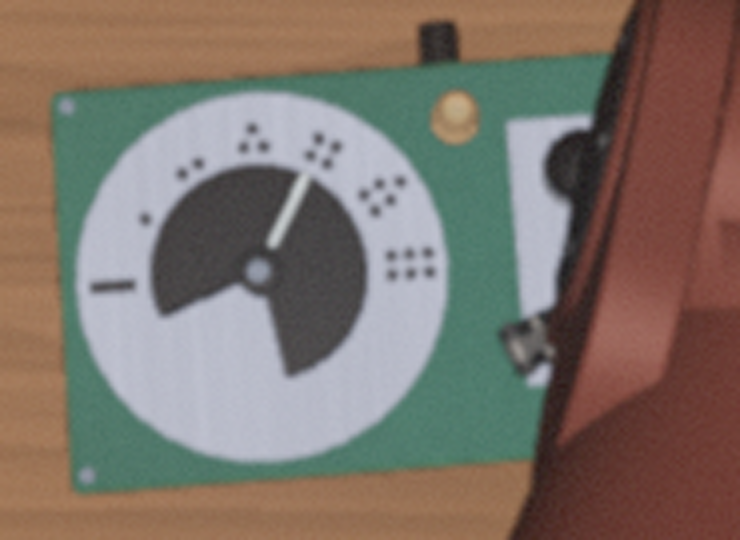

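View pics/lw.png

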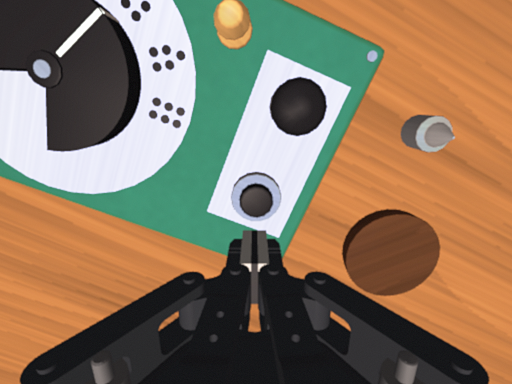

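The line now reads about 120.3° in the top view, at the four dots. The start button is at (256,199) in the wrist view, as predicted. Pressing it next.

```bash
python3 -m creep '0.15 0.1 3 0;0.15 0.1 6 0;0.15 0.1 7 0;0.15 0.1 7.4 0;0.15 0.1 7.7 0;0.15 0.1 8.0 0;0.15 0.1 8.2 0;0.15 0.1 8.2 0;0.15 0.1 8.2 0'; python3 -m creep '0 0 0.1 0;0 0 0.1 0;0 0 0.1 0'
```

```text
t: 16.1
position: [0.5585, -0.0643, 0.0938]
orientation: [-2.674, 1.648, -0.002]
contact_force: [1.0, 2.3, 4.5]
gripper_width: 0.0
t: 16.48
position: [0.5585, -0.0643, 0.093]
orientation: [-2.674, 1.648, -0.002]
contact_force: [0.1, 2.6, 9.9]
gripper_width: -0.0
```

```bash
python3 -m creep '0 0 0.1 0;0 0 0.1 0;0 0 0.2 0;0 0 0.2 0;0 0 0.2 0'
```

```text
t: 17.1
position: [0.5586, -0.0644, 0.0927]
orientation: [-2.674, 1.648, -0.004]
contact_force: [-5.2, 4.2, 28.1]
gripper_width: 0.0003
```

Position stopped at 0.0927 while force rose to 28 N, so the button is bottomed out. Lifting and moving clear.

```bash
python3 -m creep '0 0 -0.3 0;0 0 -0.8 0;0 0 -2 0;0 0 -5 0;0 0 -9 0;0 0 -11 0;0 0 -11 0;4 4 -11 0;8 8 -11 0;12 12 -11 0;14 14 -11 0;14 14 -11 0;14 14 -11 0'; python3 look.py z
python3 - <<'E'
from h import *
cv2.imwrite("pics/zs.png",cv2.resize(cv2.cvtColor(read_camera("scene"),cv2.COLOR_RGB2BGR)[120:270,100:430],None,fx=2.4,fy=2.4))
E
```

```text
t: 18.73
position: [0.4952, -0.2515, 0.1994]
orientation: [-2.674, 1.649, 0.003]
contact_force: [0.2, 0.1, -0.5]
gripper_width: -0.0001
```

View pics/zt.png

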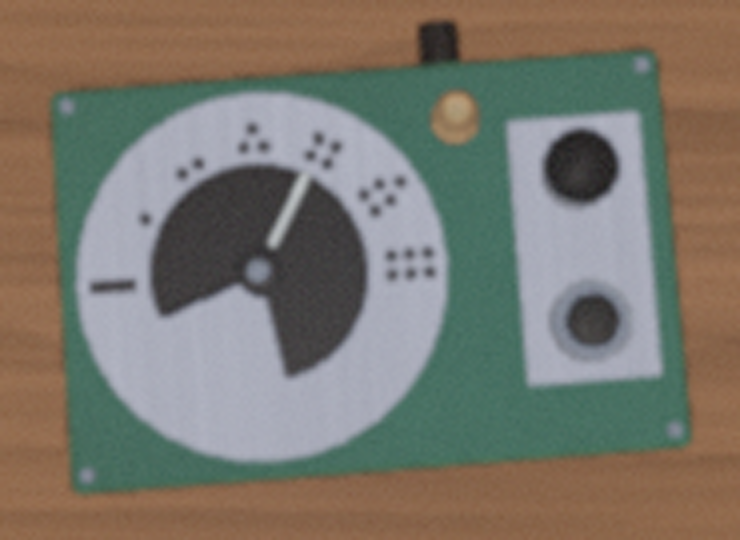

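View pics/zs.png

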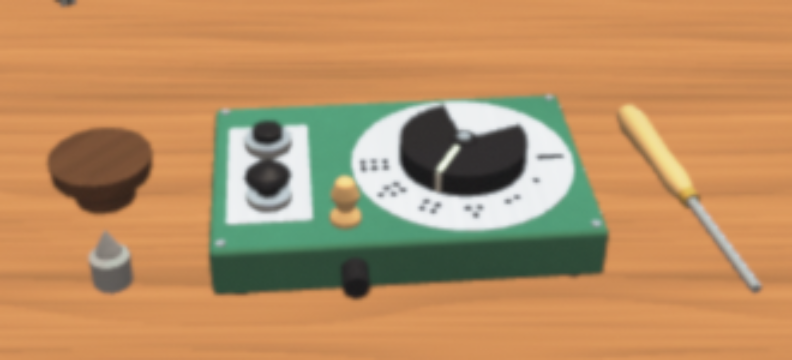

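The line end at (305,175) points at the four dots. The start button is up at (592,320), the finial still sits at (456,105), and everything else is where it was. Handing in.

```bash
python3 -c "
from rig import *
print(close_job(), read_state()['t'])"
```

```text
the job is handed in; nothing more can be done
the job is handed in; nothing more can be done
```

The lathe is set to its fourth speed and the start button was pressed after that; the job is handed in, about 19 s into the 51 s allowed.

- **Selector:** I pushed it round clockwise with the shut fingertips in the cut-out. It never went past about 121°. The final top view shows the line at about 120°, on the four-dot mark.
- **Start button:** I pressed it until it bottomed out. The tool stopped moving while the force rose to about 28 N. The final pictures show it up again.
- **Everything else:** The stop button was not touched. The finial, gouge, blank and centre stand where they were, and the robot was clear of everything when I handed in.

Two things did not match the description:

- **Starting position:** At the start the line read about 42°, which is not on any of the stated steps.
- **Detents:** Past the half-way points the selector did not always snap into the next step. It rested at about 113° until I nudged it gently on to 120°.

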